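# Move the specimen carrier from its locked dock to the microscope stage pins

## Task

Move the specimen carrier from its dock to the microscope stage: first pull up the dock's red index plunger and twist it so that it latches open by itself, then let go, draw the carrier out from under the plunger bracket and lift it away by its black grip. Lower it, without dropping it, onto the stage's round pin and diamond pin (large hole with the blue marks over the round pin), wiggling it until both engage and it lies fully home and flush; then let go. Leave the plunger latched open and do not shift the bottle, jar, cup or loupe.

Things in the scene. Friction and masses are not known exactly. Their poses are not given: they have to be found in the camera images.
- dock: Fixed aluminium dock 205 x 112 mm; nest floor 30 mm above the bench. Origin on the bench under the middle of the docked carrier; z up, x along the carrier towards the plunger bracket. The carrier lies on the nest floor between two side rails along x (to x = +-75 mm), 7 mm high, 1.5 mm play each side. The end at -x is open.
- bracket (a point): Middle of the top of the dock's grey bracket, at dock x = 87.5 mm, 55 mm above the bench. It overhangs the nest (dock x = 60 to 115 mm, y = +-30 mm, underside 43 mm above the bench), so the carrier cannot be lifted straight out: with the plunger open, slide it 36 mm or more along dock -x, then lift. On it stand two steel cheeks (slotted collar), tops 71 mm above the bench.
- plunger_lift (a joint): Height of the sprung plunger, m: 0 = down, its 8 mm nose in the carrier's small hole; top stop 0.022. Spring pushes down, 6 N at 0, 9 N at the top. A cross pin under the handle sits in the collar's slot, so the handle turns only above 0.014: lift to 0.016-0.021, turn, let down: the pin rests on the cheeks and the plunger stays at about 0.014.
- plunger_turn (a joint): Turn of the red handle about the vertical in rad: 0 = along the slot (as it starts), positive anticlockwise from above. It turns either way to +-1.75; 0.6 or more latches, about 1.2 latches well.
- handle_grip (a point): Centre of the red plunger handle, a bar 46 mm long (its x), 14 mm wide (its y), 26 mm tall, at dock x = 75 mm. At the start it lies along dock x, its centre 98 mm above the bench. Pinch it across its 14 mm width from above. This point rises and turns with it.
- carrier_grip (a point): Centre of the carrier's black grip rib, 40 mm long (carrier x), 20 mm wide (y), 45 mm tall; 32.5 mm above the plate's underside, 22.5 above its top. Plate 180 x 84 x 10 mm, 0.3 to 0.6 kg, x from large to small hole, z up; it starts with axes parallel to the dock's. Four specimens 29 mm across, 16 mm tall, stand on it at x = +-40, y = +-22.5 mm; free plate beside the rib for |x| < 25 mm.
- hole_round (a point): Centre of the large through hole (15.5 mm) at carrier x = -75 mm, on the plate's underside; the plate's blue marks are at this end. It goes over the round pin.
- hole_diamond (a point): Centre of the small through hole (11.5 mm) at carrier x = +75 mm, on the plate's underside. It goes over the diamond pin. In the dock the plunger enters this hole.
- stage: Fixed microscope stage, white base from x = -110 to 145, y = +-60 mm; its steel top (205 x 110 mm) lies 50 mm above the bench. Origin on the bench midway between the pins; z up, x from round to diamond pin; blue band at the round-pin end. A post 26 mm thick at x = 128, y = 42 mm carries a 50 mm white head, 188 to 223 mm above the bench, with a lens barrel to x = 195 mm.
- pin_round (a point): Foot of the round steel pin on the stage top, at stage x = -75 mm. Pin 14 mm in diameter, 15 mm tall; the upper 7 mm taper to 9 mm. 0.75 mm play all round in the large hole.
- pin_diamond (a point): Foot of the brass diamond pin on the stage top, at stage x = +75 mm. Rhombus section, 10 mm across stage y, 5.5 mm along stage x, 15 mm tall; the upper 7 mm taper to 5.6 by 3.1 mm. 0.75 mm play across in the small hole.
- bottle: Bystander: upright white bottle, 62 mm across, 170 mm tall, red cap, between dock and stage. Origin under its centre, as for all bystanders. Fixed equipment along the back and sides of the bench stays below 250 mm.
- jar: Bystander: amber jar with steel lid, 64 mm across, 85 mm tall, between dock and stage.
- cup: Bystander: steel cup, 60 mm across, 60 mm tall, on the bench beside the stage's round-pin end.
- loupe: Bystander: black loupe, 44 mm across, 45 mm tall, on the bench behind the dock's plunger bracket.
Not all that is in view belongs to the job. Leave any orange look-alike of the dock alone. What is shaped like the part that bears carrier_grip but turquoise is not meant.

How it is judged:
By the outcome, as a careful person would: the job done as asked, in the order asked, and still so for the second after the job is handed in, with the robot touching nothing.
It also fails if it takes over 59 s, if anything falls off the work surface, if the arm or the gripper's body presses on something with over 40 N, if the wrist force passes 120 N, or if a joint passes its speed limit or range.

## Robot

A 7-joint arm with a two-finger parallel gripper is mounted at the origin on the work surface. World frame = base frame: x ahead of the robot, y to its left, z up, the work surface at z = 0. Lengths are in m, angles in degrees, forces in N, time in s.
With the tool pointing down it reaches from about 0.35 to 0.775 m from the base axis. Payload 3.1 kg.
Tool frame: the origin (TCP) lies on the centre line of the jaws, within the pads' length; the fingertips stand 17 mm ahead of it and the grasp point (between the pads) lies 2 mm behind it (robot.tip_reach is the distance from the TCP to the fingertips, in m); z points along the fingers, y is the direction in which the jaws open and shut (so a half turn about z gives the same grasp; the last joint's range is limited). The gripper opens to 85 mm and grips with 20 to 120 N. Pads are 22 mm wide; open, the fingers measure 114 mm over their backs; the gripper's body (76 mm by 85 mm) begins 54 mm behind the grasp point. The pads swing forward as they close: fully open they stand 13 mm farther back than shut.
Start: joints at [-66.389, 17.813, 0.802, 86.603, -0.252, 75.585, -1.558], TCP at [0.241, 0.494, 0.248] pointing down, gripper open.
Joint ranges: [-154.91, 154.91], [-16.99, 109.72], [-72.82, 74.43], [7.12, 147.25], [-82.49, 262.49], [11.32, 116.49], [-174.64, 174.64]. Speed limits (degrees/s): [159.86, 159.86, 180, 180, 180, 180, 180].

## Interface

Orientations are given as [roll, pitch, yaw] about the fixed x, y, z axes, in that order (R = Rz(yaw) Ry(pitch) Rx(roll)).
In Python, from station import robot, fingers, vision, workorder, recognise gives the robot as it stands. Calls block until the motion is done:
- robot.move_to(position, orientation): joint-space move of the TCP to a pose.
- robot.line_to(position, orientation=None, velocity=0.15, f_stop=None): straight line of the TCP; orientation=None keeps the orientation; velocity is the mean speed in m/s. With f_stop (N) it stops when the force on the tool has changed by that much, and returns True; else False.
- robot.move_j(angles): joint-space move.
- fingers.gripper_to(opening, force=None): opening from 0.0 (shut) to 1.0 (fully open); force is the grip in N (None keeps the last); returns when the fingers have stopped.
- robot.pause(seconds).
- robot.inverse_kinematics(position, orientation): joint angles nearest the present ones, or None.
- vision.grab_frame(name): name is "scene" or "top" or "wrist"; returns the picture (480x640x3 uint8, red, green, blue); there is no depth.
- vision.calibration(name): a dict with "mtx" (3x3 intrinsics, pixels), "extrinsics" (4x4, takes a point from world to camera coordinates); the wrist camera has in their place "T_tool_cam" (4x4, takes a point from camera to tool coordinates, whose origin is the TCP and whose axes are the flange's). Camera axes: x right, y up, looking along -z (the intrinsics and any distortion apply to the point x, -y, -z); pixel columns grow to the right and rows downward; lengths in m; the calibration is good to about 2 mm. A picture is of the moment at which its call begins: read the wrist's pose just before it. calibration takes no time and is no camera call.
A pose or a line that the arm cannot do raises robot.PlanningError and nothing moves.
- workorder.close_job(): hands the job in, once; it reports no verdict.
Trained networks look in the newest picture that a camera, given by its name, has taken for a name from the list of things; names that differ only in an ending like _2 or _b are one class to them, and where a whole thing is asked for, a point or a joint stands for the part that bears it (a point fixed in the world has none). Each returns a list of dicts, best first, with "p" (0 to 1); they miss things now and then, are a little off and sometimes report something else, mostly with a low value. They report only what shows in the picture. A call takes as long as a camera call. They do not tell look-alikes from the thing itself.
- recognise(label, camera): "rect" ([centre column, centre row, width, height] in pixels, round what is visible of it).
Readings, each from a call of its own:
- robot.current_time_s(): time.
- robot.current_joint_positions(): joint angles.
- robot.current_dq(): joint speeds.
- robot.current_joint_torque(): joint torques, N m.
- robot.current_tool_pos(): TCP position.
- robot.current_eef_rot(): TCP orientation.
- robot.current_contact_force(): force on the tool from outside, world axes, zero at the start.
- robot.current_torque(): the same for the moment, N m.
- robot.current_finger_gap(): opening from 0.0 (shut) to 1.0 (fully open).
Only numpy, scipy, OpenCV 4.12 (cv2) and the standard library are available. Lean on these libraries where they do the work, as an engineer would, in place of code of your own. Each camera call takes 0.05 s, during which the arm holds its last target. There are 200 camera calls.

## Working session

There is one attempt and no reset: what is moved stays moved. The work goes in short steps, each a Python script; the robot and the scene stay as the last script left them, time stands still between calls to the robot, and variables do not carry over. Pictures are saved under pics/ and viewed, about 8 in all and at most 12, crops included, and the job is handed in when it is done.

```bash
ls; mkdir -p pics; python3 - <<'E'
from station import robot, fingers, vision, workorder, recognise
import cv2, numpy as np
for c in ("scene","top"):
    im=vision.grab_frame(c); cv2.imwrite(f"pics/{c}0.png",im[:,:,::-1])
    k=vision.calibration(c); print(c,{a:(np.round(b,3).tolist() if hasattr(b,'shape') else b) for a,b in k.items()})
    for l in ("dock","stage","carrier_grip","handle_grip","plunger_lift","bottle","jar","cup","loupe","hole_round","hole_diamond","pin_round","pin_diamond","bracket"):
        try: print(l,[([round(float(v)) for v in d["rect"]],round(float(d["p"]),2)) for d in recognise(l,c)][:3])
        except Exception as e: print(l,"ERR",e)
k=vision.calibration("wrist"); print({a:(np.round(b,4).tolist() if hasattr(b,'shape') else b) for a,b in k.items()})
print(robot.current_time_s(),robot.current_tool_pos(),robot.current_eef_rot())
E
```

```text
pics
scene {'mtx': [[531.335, 0.0, 318.363], [0.0, 531.335, 249.684], [0.0, 0.0, 1.0]], 'extrinsics': [[-0.73, 0.683, 0.016, 0.334], [-0.552, -0.604, 0.574, 0.221], [0.402, 0.411, 0.818, -1.36], [0.0, 0.0, 0.0, 1.0]]}
dock [([502, 276, 112, 65], 0.86), ([407, 363, 116, 83], 0.79)]
stage []
carrier_grip [([318, 188, 80, 41], 0.79), ([414, 354, 101, 67], 0.65)]
handle_grip [([484, 262, 24, 20], 0.65), ([379, 356, 25, 20], 0.54)]
plunger_lift [([484, 262, 27, 24], 0.85), ([380, 355, 23, 20], 0.84)]
bottle [([250, 300, 34, 66], 0.59), ([415, 356, 106, 68], 0.55)]
jar [([325, 252, 32, 45], 0.58)]
cup [([229, 160, 24, 30], 0.65)]
loupe [([337, 382, 23, 28], 0.66), ([249, 299, 35, 65], 0.47)]
hole_round [([322, 189, 77, 43], 0.84), ([414, 356, 102, 69], 0.73), ([379, 353, 26, 20], 0.29)]
hole_diamond [([322, 189, 77, 42], 0.93), ([415, 358, 107, 70], 0.91)]
pin_round [([194, 216, 106, 103], 0.93)]
pin_diamond [([191, 218, 111, 101], 0.63)]
bracket [([405, 363, 123, 88], 0.76)]
top {'mtx': [[438.985, 0.0, 322.871], [0.0, 438.985, 240.948], [0.0, 0.0, 1.0]], 'extrinsics': [[-0.105, -0.994, 0.
[... 601 characters left out ...]
hole_round [([399, 308, 86, 77], 0.9), ([190, 250, 61, 87], 0.65), ([439, 166, 103, 161], 0.42)]
hole_diamond [([397, 309, 88, 78], 0.89), ([192, 250, 67, 88], 0.74), ([437, 164, 102, 158], 0.64)]
pin_round [([438, 164, 102, 166], 0.64), ([196, 210, 18, 22], 0.45), ([322, 251, 26, 34], 0.21)]
pin_diamond [([436, 164, 97, 163], 0.92)]
bracket [([196, 384, 87, 115], 0.59), ([197, 246, 81, 104], 0.57)]
{'mtx': [[348.123, 0.0, 324.6981], [0.0, 348.123, 243.6444], [0.0, 0.0, 1.0]], 'T_tool_cam': [[0.0001, 0.9659, 0.2588, 0.065], [1.0, -0.0001, 0.0, -0.001], [0.0, 0.2588, -0.9659, -0.1246], [0.0, 0.0, 0.0, 1.0]]}
1.5 [0.241084   0.49436327 0.24830631] [1.79997850e+02 8.16364531e-04 1.54002380e+02]
```

View pics/top0.png

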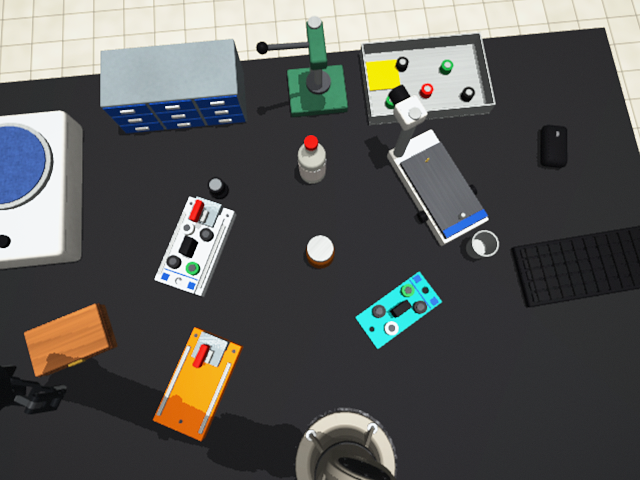

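View pics/scene0.png

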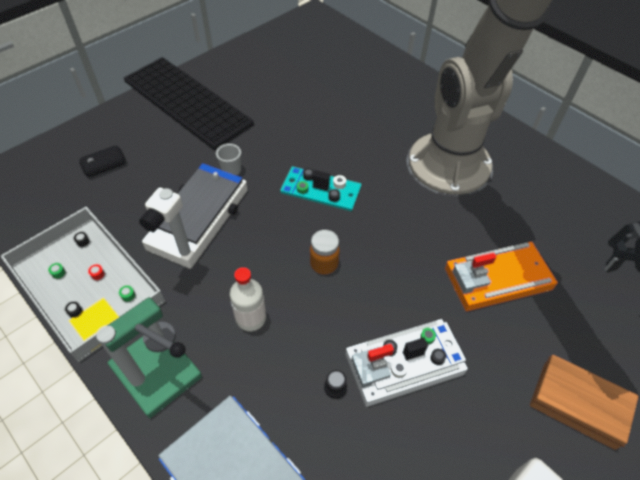

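The top view shows two of each thing.
- **Handle:** the red handle on the silver dock is at (197,211). The orange dock's red handle at (203,354) is a look-alike.
- **Carrier:** the white carrier's black grip is at (188,247). The turquoise carrier at (398,310) is a look-alike.
- **Stage:** it is at (439,180), with the blue band and round pin at the (465,222) end.

I choose the silver dock and the white carrier.

```bash
cat > h.py <<'E'
from station import robot, fingers, vision, workorder, recognise
import cv2, numpy as np
from scipy.spatial.transform import Rotation as R
S=np.diag([1,-1,-1.])
def cam(name, pose=None):
    k=vision.calibration(name); K=np.array(k["mtx"])
    if name!="wrist":
        E=np.array(k["extrinsics"]); Rc=S@E[:3,:3]; t=S@E[:3,3]
    else:
        p,o=pose; T=np.eye(4); T[:3,:3]=R.from_euler('xyz',o,degrees=True).as_matrix(); T[:3,3]=p
        E=np.linalg.inv(T@np.array(k["T_tool_cam"])); Rc=S@E[:3,:3]; t=S@E[:3,3]
    return K,Rc,t
def back(c,uv,z):
    K,Rc,t=c; d=Rc.T@np.linalg.solve(K,[uv[0],uv[1],1.]); o=-Rc.T@t
    return o+d*(z-o[2])/d[2]
def proj(c,P):
    K,Rc,t=c; q=(Rc@np.atleast_2d(P).T).T+t; q=q@K.T; return q[:,:2]/q[:,2:]
def snap(fn=None):
    pose=(np.array(robot.current_tool_pos()),np.array(robot.current_eef_rot()))
    im=vision.grab_frame("wrist")
    if fn: cv2.imwrite(f"pics/{fn}.png",im[:,:,::-1])
    return im,cam("wrist",pose)
E
python3 - <<'E'
from h import *
t=cam("top"); s=cam("scene")
for n,uv,z in [("handle",(197,209),.105),("handle dockleft end",(192,216),.11),("grip",(188,246),.085),("stage blue L",(444,240),.05),("blue R",(487,216),.05),("stage far L",(394,160),.05),("far R",(430,137),.05),("bottle",(312,178),0),("jar",(321,260),0),("jartop",(320,247),.085),("cup",(483,243),.06),("loupe",(216,184),.045),("dock c1",(156,278),.03),("c2",(203,295),.03),("c3",(236,212),.03),("c4",(190,197),.03),("head",(410,112),.22),("pinD",(427,159),.06),("pinR",(463,214),.06)]:
    print(n,np.round(back(t,uv,z),3))
for n,uv,z in [("handle",(380,353),.105),("grip",(415,347),.085),("bottlecap",(243,275),.17),("jar",(325,240),.085),("head",(163,202),.2)]:
    print("S",n,np.round(back(s,uv,z),3))
E
```

```text
handle [0.553 0.256 0.105]
handle dockleft end [0.537 0.266 0.11 ]
grip [0.479 0.284 0.085]
stage blue L [ 0.441 -0.271  0.05 ]
blue R [ 0.486 -0.376  0.05 ]
stage far L [ 0.64  -0.187  0.05 ]
far R [ 0.688 -0.278  0.05 ]
bottle [0.635 0.005 0.   ]
jar [0.434 0.005 0.   ]
jartop [0.447 0.005 0.085]
cup [ 0.424 -0.352  0.06 ]
loupe [0.627 0.226 0.045]
dock c1 [0.427 0.374 0.03 ]
c2 [0.378 0.272 0.03 ]
c3 [0.56  0.187 0.03 ]
c4 [0.607 0.291 0.03 ]
head [ 0.668 -0.194  0.22 ]
pinD [ 0.631 -0.26   0.06 ]
pinR [ 0.494 -0.319  0.06 ]
S handle [0.555 0.262 0.105]
S grip [0.491 0.293 0.085]
S bottlecap [0.653 0.007 0.17 ]
S jar [0.446 0.006 0.085]
S head [ 0.672 -0.208  0.2  ]
```

```bash
python3 - <<'E'
from h import *
robot.move_to([.525,.27,.225],[180,0,157]); im,c=snap("dock1")
cv2.imwrite("pics/dock1c.png",cv2.resize(im[100:460,130:530,::-1],(800,720))[:600] if 0 else cv2.resize(im[:,:,::-1],(800,600),interpolation=cv2.INTER_CUBIC))
print(robot.current_time_s(),robot.current_tool_pos(),robot.current_eef_rot(),robot.current_joint_positions())
for l in ("dock","carrier_grip","handle_grip","hole_round","hole_diamond","bracket"):
    print(l,[([round(float(v)) for v in d["rect"]],round(float(d["p"]),2)) for d in recognise(l,"wrist")][:3])
a=np.deg2rad(-23);o=np.array([.485,.288])
P=lambda x,y,z:[o[0]+x*np.cos(a)-y*np.sin(a),o[1]+x*np.sin(a)+y*np.cos(a),z]
print(proj(c,[P(75,0,111) if 0 else P(.075,0,.111),P(0,0,.085),P(-.075,0,.04)]))
E
```

```text
2.9083 [0.5236505  0.27254284 0.22508494] [ 1.79932054e+02 -7.60319744e-02  1.57229191e+02] [-36.52770005  23.35419293  10.60858272  82.48680697  -4.44793127
  74.55840541  41.64464078]
dock [([329, 191, 132, 246], 0.57), ([324, 282, 23, 64], 0.37)]
carrier_grip [([331, 168, 102, 208], 0.89)]
handle_grip [([324, 280, 24, 68], 0.98)]
hole_round []
hole_diamond [([330, 171, 106, 210], 0.67)]
bracket [([332, 190, 133, 247], 0.67)]
[[324.82784937 288.93270686]
 [325.1158352  182.6238873 ]
 [325.32044902  85.43742902]]
```

View pics/dock1c.png

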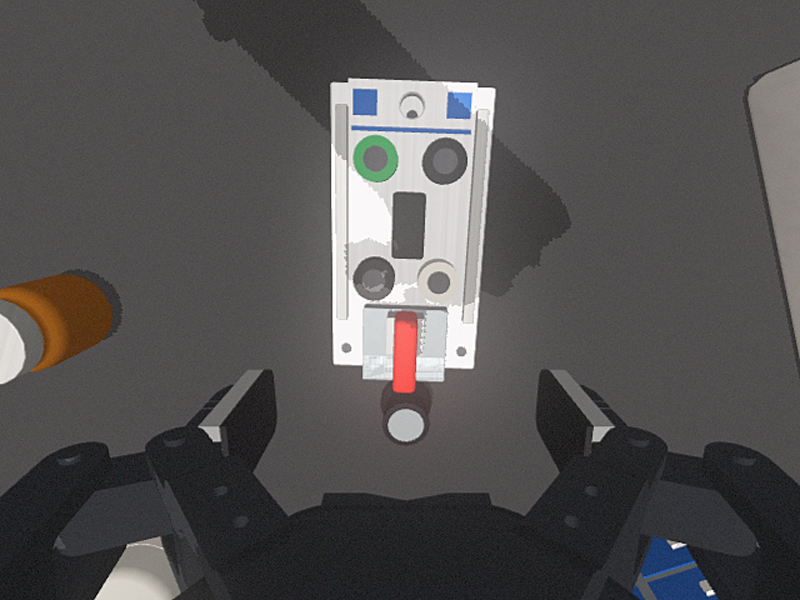

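```bash
cat > meas.py <<'E'
from h import *
pose=([0.5236505,0.27254284,0.22508494],[179.932,-0.076,157.229]); c=cam("wrist",pose)
im=cv2.imread("pics/dock1.png"); b,g,r=[im[:,:,i].astype(int) for i in range(3)]
def rect(m,x0,x1,y0,y1):
    k=np.zeros(m.shape,np.uint8); k[y0:y1,x0:x1]=m[y0:y1,x0:x1]
    n,l,st,_=cv2.connectedComponentsWithStats(k); i=1+np.argmax(st[1:,4]); 
    pts=np.argwhere(l==i)[:,::-1].astype(np.float32); return cv2.boxPoints(cv2.minAreaRect(pts)),st[i]
red=((r>200)&(g<90)); dark=((r<75)&(g<75)&(b<75))
for n,m,z,w in [("handle",red,.111,(300,350,235,325)),("rib",dark,.085,(305,350,145,215))]:
    q,st=rect(m,*w); W=np.array([back(c,p,z) for p in q]); 
    e=sorted([(np.linalg.norm(W[i]-W[(i+1)%4]),W[(i+1)%4]-W[i]) for i in range(4)],key=lambda t:-t[0])[0][1]
    e=e*np.sign(e[0]); print(n,st,q.round(1).tolist(),W.mean(0).round(4),[round(np.linalg.norm(W[i]-W[(i+1)%4]),4) for i in (0,1)],"yaw",np.degrees(np.arctan2(e[1],e[0])))
for n,uv,z in [("hole",(329.8,84.5),.04),("blueA",(292,80.8),.04),("blueB",(367,84.5),.04),("boltA",(277,278.5),.03),("boltB",(369,281),.03),("plateL",(282,66.5),.03),("plateR",(396,71),.03),("plateBL",(267,291),.03),("plateBR",(379,295),.03)]: print(n,back(c,uv,z).round(4))
E
python3 meas.py
```

```text
handle [314 276  19  38 175] [[313.79998779296875, 312.8999938964844], [315.29998779296875, 275.29998779296875], [332.3999938964844, 276.0], [330.8999938964844, 313.6000061035156]] [0.5577 0.256  0.111 ] [np.float64(0.0299), np.float64(0.0124)] yaw -24.598744872537434
rib [339 169   1  11  11] [[339.0, 179.0], [339.0, 179.0], [339.0, 169.0], [339.0, 169.0]] [0.483  0.3003 0.085 ] [np.float64(0.0), np.float64(0.0073)] yaw -22.158193795221884
hole [0.4166 0.3212 0.04  ]
blueA [0.402  0.2937 0.04  ]
blueB [0.4284 0.3493 0.04  ]
boltA [0.5565 0.2074 0.03  ]
boltB [0.5938 0.2893 0.03  ]
plateL [0.3868 0.2904 0.03  ]
plateR [0.4269 0.3772 0.03  ]
plateBL [0.5646 0.1928 0.03  ]
plateBR [0.6114 0.2932 0.03  ]
```

```bash
sed -i 's/^red=.*/red=((r>110)\&(r>g+60)\&(r>b+60)); dark=(np.maximum(np.maximum(r,g),b)<125)/' meas.py; python3 meas.py | head -2; python3 - <<'E'
import cv2
im=cv2.imread("pics/dock1.png"); print(im[180,305:350:2].max(1), im[140:220:3,327].max(1), im[245:325:3,323].tolist())
E
```

```text
handle [ 314  250   20   65 1072] [[313.70001220703125, 313.6000061035156], [315.5, 249.60000610351562], [333.70001220703125, 250.10000610351562], [331.8999938964844, 314.1000061035156]] [0.5491 0.2601 0.111 ] [np.float64(0.0499), np.float64(0.013)] yaw -23.956223003691846
rib [ 314  154   27   53 1346] [[314.0, 154.0], [340.0, 154.0], [340.0, 206.0], [314.0, 206.0]] [0.484  0.2902 0.085 ] [np.float64(0.0191), np.float64(0.0385)] yaw -22.11580946188976
[250 250 250 251 204  89  96  98  96  90  94 100  92  98  96  92  99  93
 223 217 217 219 219] [221 221 221 221 233  86  89  99  95  96  94  96  89  93  98  98  94  95
 100  93  97  98  75 215 215 214 216] [[112, 111, 115], [129, 129, 158], [91, 90, 150], [90, 93, 153], [93, 94, 216], [102, 108, 251], [105, 110, 251], [102, 109, 251], [102, 107, 251], [94, 104, 250], [95, 102, 249], [100, 107, 251], [97, 101, 250], [93, 102, 250], [96, 102, 250], [93, 100, 251], [92, 98, 250], [89, 95, 250], [86, 91, 249], [84, 91, 249], [85, 93, 250], [81, 89, 249], [80, 88, 250], [72, 73, 132], [63, 69, 82], [70, 69, 81], [75, 72, 85]]
```

```bash
cat >> h.py <<'E'
def st(tag=""):
    print(tag,"t",round(robot.current_time_s(),2),np.round(robot.current_tool_pos(),4),np.round(robot.current_eef_rot(),1),"F",np.round(robot.current_contact_force(),1),"gap",round(robot.current_finger_gap(),3))
E
python3 - <<'E'
from h import *
H=np.array([.552,.259]); Y=155.5
for y in (Y+69,Y-69):
    print(y,np.round(robot.inverse_kinematics([*H,.117],[180,0,y]),0))
fingers.gripper_to(.55,60)
robot.move_to([*H,.15],[180,0,Y])
print(robot.line_to([*H,.1],velocity=.1,f_stop=20)); st("down")
fingers.gripper_to(0,60); st("grip")
p=robot.current_tool_pos(); print(robot.line_to([p[0],p[1],p[2]+.0185],velocity=.06,f_stop=45)); st("up")
E
```

```text
224.5 [-25.  30.  -2.  87.   1.  62. 107.]
86.5 [-43.  32.  23.  88. -14.  63. -20.]
False
down t 4.74 [0.5526 0.2596 0.1011] [1.799e+02 1.000e-01 1.555e+02] F [ 0.  -0.5 -0.2] gap 0.548
grip t 5.13 [0.5526 0.2593 0.1011] [1.799e+02 1.000e-01 1.555e+02] F [-0.6  0.3  4.1] gap 0.151
False
up t 5.61 [0.5525 0.2593 0.1186] [-180.    -0.   155.5] F [ 3.9  1.4 -8.7] gap 0.151
```

```bash
python3 - <<'E'
from h import *
p=np.array(robot.current_tool_pos())
for d in (12,24,36,48,60,70):
    robot.move_to(p,[180,0,155.5+d-360])
    if d%24==12 or d==70: st(d)
robot.line_to([p[0],p[1],p[2]-.005],velocity=.04,f_stop=25); st("let")
fingers.gripper_to(.5); st("open")
robot.line_to([p[0],p[1],.19],velocity=.25)
a=np.radians(-24.5); robot.move_to([p[0]-.05*np.cos(a),p[1]-.05*np.sin(a),.22],[180,0,155.5]); im,c=snap("dock2"); st()
cv2.imwrite("pics/dock2c.png",cv2.resize(im[100:400,170:490,::-1],(640,600)))
print("handle",[([round(float(v)) for v in d["rect"]],round(float(d["p"]),2)) for d in recognise("handle_grip","wrist")][:3])
E
```

```text
12 t 5.91 [0.5525 0.2593 0.118 ] [-180.    -0.   167.3] F [  3.6   2.3 -10.3] gap 0.151
36 t 6.51 [0.5525 0.2592 0.1185] [ 180.    -0.  -168.9] F [ 2.6  2.3 -9.6] gap 0.15
60 t 7.11 [0.5525 0.2592 0.1186] [ 180.    -0.  -144.9] F [ 3.7  1.8 -9.2] gap 0.15
70 t 7.38 [0.5525 0.2592 0.1186] [ 180.    -0.  -134.9] F [ 4.6  2.8 -9.8] gap 0.154
let t 7.66 [0.5527 0.2594 0.1151] [-180.     0.  -134.6] F [0.3 1.1 0.7] gap 0.149
open t 8.05 [0.5525 0.259  0.1137] [-180.    -0.  -134.5] F [ 0.8 -0.2 -0.7] gap 0.502
 t 9.68 [0.5068 0.2795 0.2191] [-1.799e+02 -1.000e-01  1.555e+02] F [ 0.3 -0.1  0.6] gap 0.501
handle [([326, 310, 67, 51], 0.63)]
```

View pics/dock2c.png

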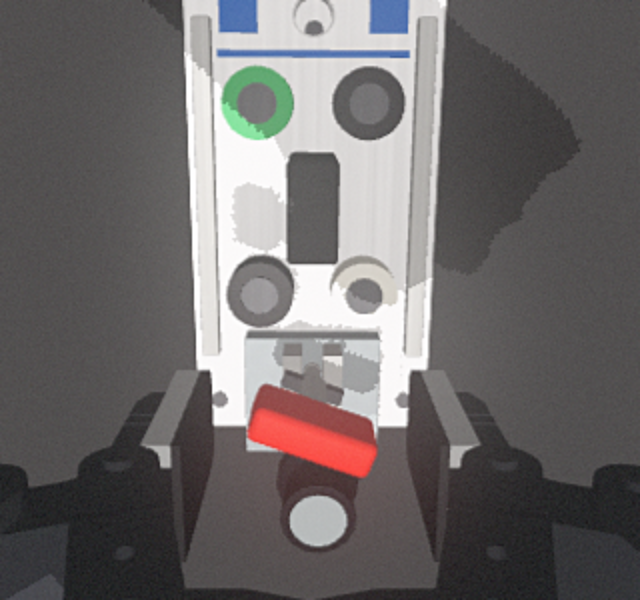

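The handle is turned about 70° and stays raised on the cheeks, so it is latched open. The rib is clear. Next I measure the stage pins with the same camera, before grasping.

```bash
python3 - <<'E'
from h import *
pose=(robot.current_tool_pos(),robot.current_eef_rot()); c=cam("wrist",pose)
rib=back(c,(326.75,204),.085); hole=back(c,(326.5,107.8),.04); print("rib",rib,"hole",hole)
robot.line_to([*pose[0][:2],.26],velocity=.25)
a=np.radians(23.3); o=np.array([.562,-.29])-.03*np.array([np.cos(a),np.sin(a)])
robot.move_to([*o,.25],[180,0,-156.7]); im,c=snap("stage1"); st()
print(proj(c,[[.494,-.319,.065],[.631,-.26,.065]]))
cv2.imwrite("pics/stage1c.png",cv2.resize(im[20:380,120:540,::-1],(700,600),interpolation=cv2.INTER_CUBIC))
E
```

```text
rib [0.48302972 0.29084203 0.085     ] hole [0.41711771 0.32073717 0.04      ]
 t 12.18 [ 0.5352 -0.3004  0.2498] [ 179.9    0.  -156.6] F [ 0.2 -0.3 -0.3] gap 0.502
[[324.68893359 174.77666643]
 [324.3440248  328.88999588]]
```

View pics/stage1c.png

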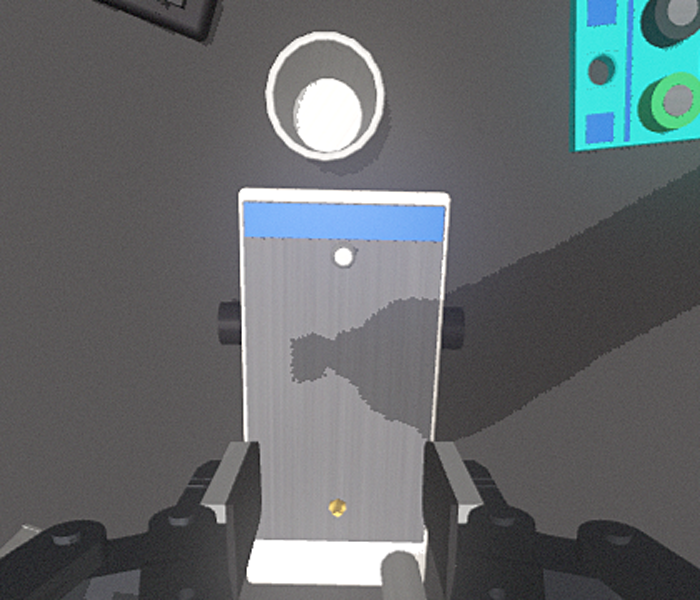

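The round pin shows at about (326,174) next to the blue band, and the brass diamond pin at about (323,325). I'll refine both centroids, then return for the carrier.

```bash
cat > pins.py <<'E'
from h import *
pose=(robot.current_tool_pos(),robot.current_eef_rot()); c=cam("wrist",pose)
im=cv2.imread("pics/stage1.png").astype(int); b,g,r=im[...,0],im[...,1],im[...,2]
def cen(m,u,v,k=12):
    s=m[v-k:v+k,u-k:u+k]; p=np.argwhere(s); print(len(p),p.min(0),p.max(0)); return p.mean(0)[::-1]+[u-k,v-k]
uR=cen((r>200),326,174); uD=cen((r>b+40),323,325)
W=[back(c,uR,.065),back(c,uD,.064)]; d=W[1]-W[0]
print(uR,uD,W,np.linalg.norm(d[:2]),"yaw",np.degrees(np.arctan2(d[1],d[0])),"mid",(W[0]+W[1])/2)
# stage top edges for yaw: blue band corner points
for uv in [(120+243/1.6667,20+203/1.6667),(120+447/1.6667,20+206/1.6667)]: print(back(c,uv,.05))
E
python3 pins.py
```

```text
87 [7 7] [16 16]
83 [6 6] [16 16]
[325.52873563 173.44827586] [322.         324.14457831] [array([ 0.49272668, -0.31881302,  0.065     ]), array([ 0.6277667 , -0.26394798,  0.064     ])] 0.14576000926327684 yaw 22.111279911388593 mid [ 0.56024669 -0.2913805   0.0645    ]
[ 0.48932491 -0.37847646  0.05      ]
[ 0.44716783 -0.27735623  0.05      ]
```

```bash
python3 - <<'E'
from h import *
a=np.radians(-24.5); u=np.array([np.cos(a),np.sin(a)]); C=np.array([.4847,.2900])
fingers.gripper_to(.6,80)
robot.move_to([*C,.19],[180,0,155.5])
print(robot.line_to([*C,.0615],velocity=.12,f_stop=15)); st("down")
fingers.gripper_to(0,80); st("grip")
p=np.array(robot.current_tool_pos())
robot.line_to([*(C-.044*u),p[2]+.0005],velocity=.06,f_stop=30); st("out")
p=np.array(robot.current_tool_pos())
robot.line_to([p[0],p[1],.2],velocity=.12); robot.pause(.2); st("lift"); im,c=snap("lift")
cv2.imwrite("pics/liftc.png",cv2.resize(im[:,:,::-1],(800,600),interpolation=cv2.INTER_CUBIC))
E
```

```text
False
down t 15.79 [0.4854 0.2904 0.0624] [1.799e+02 1.000e-01 1.555e+02] F [ 0.5 -0.9 -0. ] gap 0.601
grip t 16.18 [0.4852 0.2903 0.0623] [179.9   0.  155.5] F [-0.8 -0.3  3.9] gap 0.224
out t 17.06 [0.4427 0.3092 0.0624] [-179.9   -0.2  155.6] F [-1.8  1.6 -0.1] gap 0.224
lift t 18.55 [0.4423 0.3089 0.1993] [-179.9   -0.   155.5] F [ 0.3  0.6 -4.4] gap 0.223
```

View pics/liftc.png

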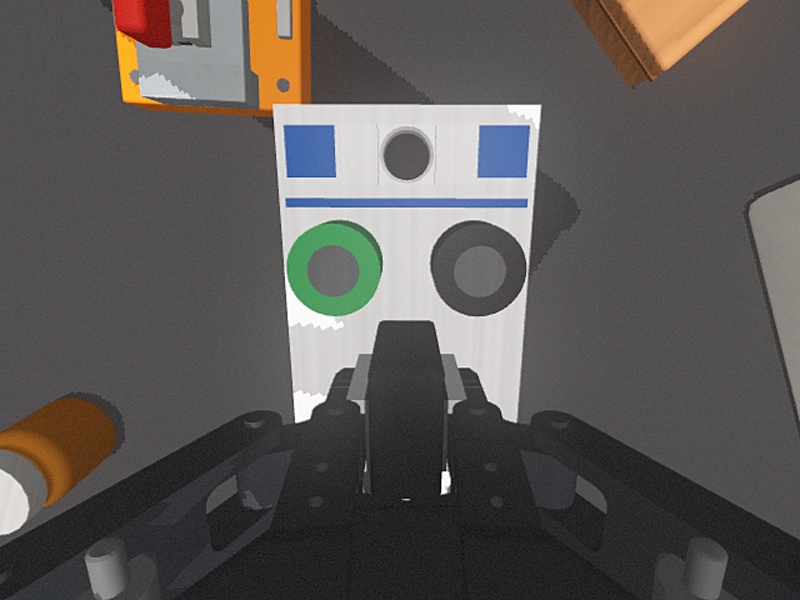

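```bash
cat > hole.py <<'E'
from h import *
def tool_pt(uv,zt,T=None):
    k=vision.calibration("wrist"); K=np.array(k["mtx"]); T=np.array(k["T_tool_cam"])
    d=T[:3,:3]@(S@np.linalg.solve(K,[uv[0],uv[1],1.])); o=T[:3,3]; return o+d*(zt-o[2])/d[2]
def blob(im,u,v,k=26,th=150):
    """centre of the dark hole ellipse near u,v (outer rim edge via plate brightness)"""
    g=cv2.cvtColor(im,cv2.COLOR_RGB2GRAY)
    m=(g[v-k:v+k,u-k:u+k]<th).astype(np.uint8)
    n,l,s,ce=cv2.connectedComponentsWithStats(m); i=1+np.argmax(s[1:,4]); return ce[i]+[u-k,v-k],s[i]
E
python3 - <<'E'
from hole import *
im=cv2.imread("pics/lift.png")[:,:,::-1].copy()
g=cv2.cvtColor(im,cv2.COLOR_RGB2GRAY); print(g[124,298:354].tolist()); print(g[98:150,326].tolist())
for uv in [(325.6,124),(407/1.25,151.5/1.25)]: print(tool_pt(uv,.0224))
print("blue line ends",tool_pt((286/1.25,202/1.25),.0224),tool_pt((527/1.25,203/1.25),.0224))
robot.line_to([.442,.309,.28],velocity=.2)
robot.move_to([.559,-.290,.28],[180,0,-157.9]); st()
E
```

```text
[216, 217, 218, 221, 194, 207, 194, 200, 150, 98, 85, 87, 87, 86, 89, 89, 87, 86, 86, 86, 89, 88, 91, 90, 86, 88, 87, 86, 88, 88, 89, 90, 89, 93, 87, 95, 88, 89, 91, 88, 89, 92, 92, 87, 84, 111, 154, 184, 179, 224, 193, 216, 221, 218, 220, 221]
[219, 221, 230, 182, 175, 186, 130, 127, 116, 87, 79, 83, 86, 86, 88, 85, 88, 87, 90, 88, 86, 86, 89, 85, 84, 89, 88, 88, 87, 89, 90, 89, 91, 88, 89, 95, 89, 92, 91, 83, 91, 93, 92, 86, 91, 74, 198, 199, 209, 221, 218, 218]
[ 0.07522437 -0.00063302  0.0224    ]
[ 0.07628466 -0.00063386  0.0224    ]
blue line ends [ 0.06056496 -0.04042039  0.0224    ] [0.06025383 0.03887087 0.0224    ]
 t 21.33 [ 0.5598 -0.2883  0.2796] [ 179.9    0.  -157.8] F [-0.5  0.3 -4.8] gap 0.225
```

```bash
python3 - <<'E'
from h import *
robot.line_to([.5623,-.2897,.28],[180,0,-157.9],velocity=.1)
robot.line_to([.5623,-.2897,.112],velocity=.12,f_stop=25); robot.pause(.3); st(); im,c=snap("hover")
crop=im[60:210,225:425,::-1]
cv2.imwrite("pics/hoverc.png",cv2.resize(crop,(800,600),interpolation=cv2.INTER_CUBIC))
E
```

```text
t 23.43 [ 0.5625 -0.2897  0.1123] [-180.     0.  -157.9] F [ 0.4 -0.5 -5.1] gap 0.223
```

View pics/hoverc.png

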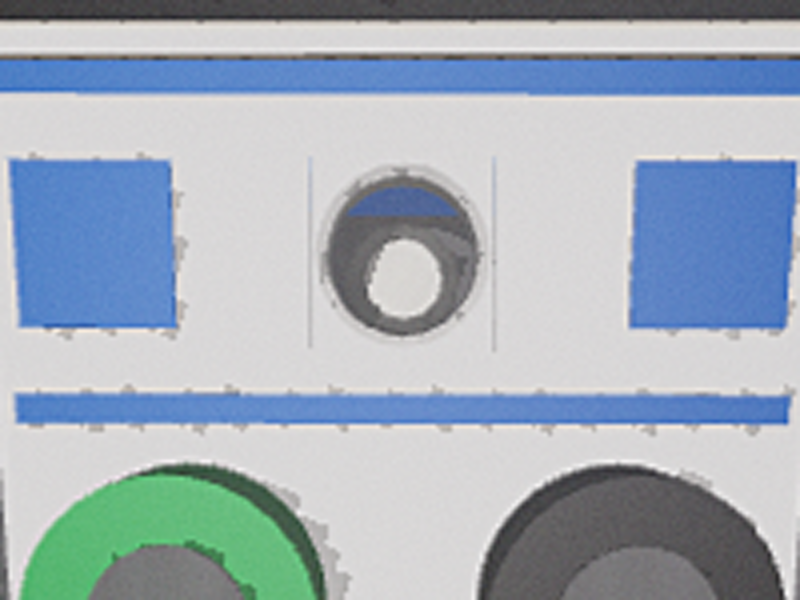

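```bash
python3 - <<'E'
from hole import *
im=cv2.imread("pics/hover.png")[:,:,::-1].copy(); g=cv2.cvtColor(im,cv2.COLOR_RGB2GRAY)
m=(g[115:142,312:340]>170).astype(np.uint8); n,l,s,ce=cv2.connectedComponentsWithStats(m)
for i in range(1,n):
    if 100<s[i,4]<500: print(s[i],ce[i]+[312,115]); pin=ce[i]+[312,115]
hm=(g[95:150,300:352]<150).astype(np.uint8); cs,_=cv2.findContours(hm,cv2.RETR_EXTERNAL,cv2.CHAIN_APPROX_NONE); q=max(cs,key=cv2.contourArea); (e,ax,an)=cv2.fitEllipse(q); h=np.array(e)+[300,95]; print("hole",h,ax)
print("pin",tool_pt(pin,.1123-.065),"hole",tool_pt(h,.0224), tool_pt(h,.0274))
E
```

```text
[  5   5  18  20 275] [325.83272727 129.54545455]
hole [325.11987877 123.37743378] (36.817176818847656, 39.30274963378906)
pin [ 0.07530181 -0.00037697  0.0473    ] hole [ 0.07627973 -0.00073917  0.0224    ] [ 0.07663483 -0.00073394  0.0274    ]
```

```bash
python3 - <<'E'
from h import *
X=.5629;Y=-.2891
robot.line_to([X,Y,.112],velocity=.02)
robot.line_to([X,Y,.1],velocity=.05,f_stop=10); st("a")
print(robot.line_to([X,Y,.0815],velocity=.03,f_stop=10)); robot.pause(.2); st("b")
E
```

```text
a t 24.12 [ 0.5624 -0.2887  0.0991] [ 1.799e+02 -1.000e-01 -1.579e+02] F [-0.5 -0.2 -4.2] gap 0.221
True
b t 24.92 [ 0.5628 -0.2889  0.0824] [ 180.    -0.  -157.9] F [-0.3  0.2  6.4] gap 0.225
```

It reached z = 0.0824, the computed home height, and met contact force. I'll wiggle it gently under light pressure and look before releasing.

```bash
python3 - <<'E'
from h import *
p=np.array([.5628,-.2889,.0819])
for dx,dy,w in [(.0008,0,0),(-.0008,0,0),(0,.0008,0),(0,-.0008,0),(0,0,.6),(0,0,-.6),(0,0,0)]:
    robot.line_to(p+[dx,dy,0],[180,0,-157.9+w],velocity=.02,f_stop=20); st((dx,dy,w))
robot.pause(.2); st("end"); im,c=snap("seat")
t=vision.grab_frame("top"); s=vision.grab_frame("scene")
A=cv2.resize(im[60:210,225:425,::-1],(400,300),interpolation=cv2.INTER_CUBIC); B=cv2.resize(s[150:280,130:270,::-1],(400,371),interpolation=cv2.INTER_CUBIC)[:300]; 
cv2.imwrite("pics/seatc.png",np.hstack([A,B]))
E
```

```text
(0.0008, 0, 0) t 25.23 [ 0.5634 -0.2891  0.0824] [ 180.    -0.  -157.9] F [-2.5  1.5  5.4] gap 0.225
(-0.0008, 0, 0) t 25.48 [ 0.5633 -0.2891  0.0824] [-1.799e+02  1.000e-01 -1.579e+02] F [ 1.9 -1.   3.3] gap 0.226
(0, 0.0008, 0) t 25.73 [ 0.5633 -0.2891  0.0824] [-179.9    0.  -157.9] F [ 1.1 -1.5  3.1] gap 0.223
(0, -0.0008, 0) t 25.98 [ 0.5633 -0.2891  0.0824] [ 1.800e+02  1.000e-01 -1.579e+02] F [0.6 1.  5.2] gap 0.227
(0, 0, 0.6) t 26.23 [ 0.5632 -0.2889  0.0824] [-1.800e+02  1.000e-01 -1.573e+02] F [0.9 0.5 5.5] gap 0.227
(0, 0, -0.6) t 26.48 [ 0.5632 -0.289   0.0824] [-180.     0.  -158.4] F [ 0.9 -0.6  5.3] gap 0.225
(0, 0, 0) t 26.73 [ 0.5631 -0.2889  0.0824] [-180.     0.  -157.9] F [ 1.5 -0.8  4.8] gap 0.223
end t 26.93 [ 0.5631 -0.289   0.0824] [-180.     0.  -157.9] F [ 2.1 -0.8  4.7] gap 0.222
```

View pics/seatc.png

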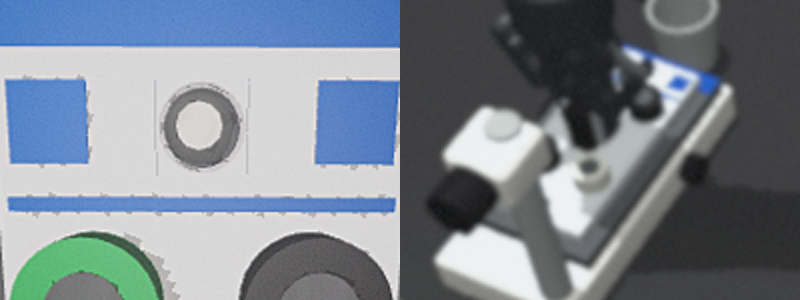

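```bash
python3 - <<'E'
from h import *
fingers.gripper_to(.6); st("open")
p=robot.current_tool_pos(); robot.line_to([p[0],p[1],.12],velocity=.08); robot.line_to([p[0],p[1],.26],velocity=.2)
robot.move_to([.5352,-.3004,.25],[180,0,-156.6]); robot.pause(.2); im,c=snap("final"); st()
t=vision.grab_frame("top")
A=cv2.resize(im[80:380,225:425,::-1],(400,600),interpolation=cv2.INTER_CUBIC); B=cv2.resize(t[130:330,150:283,::-1],(399,600),interpolation=cv2.INTER_CUBIC)
cv2.imwrite("pics/finalc.png",np.hstack([A,B])); cv2.imwrite("pics/top9.png",t[:,:,::-1])
for l in ("bottle","jar","cup","loupe"): print(l,[[round(float(v)) for v in d["rect"]] for d in recognise(l,"top")][:1])
E
```

```text
open t 27.49 [ 0.5623 -0.2885  0.0812] [ 1.799e+02 -1.000e-01 -1.579e+02] F [-0.4  0.1 -0.1] gap 0.602
 t 29.47 [ 0.5361 -0.2997  0.2497] [ 180.     0.  -156.5] F [ 1.7 -0.4 -0.3] gap 0.601
bottle [[311, 157, 28, 50]]
jar [[321, 250, 28, 32]]
cup [[427, 161, 78, 146]]
loupe [[219, 187, 19, 23]]
```

View pics/finalc.png

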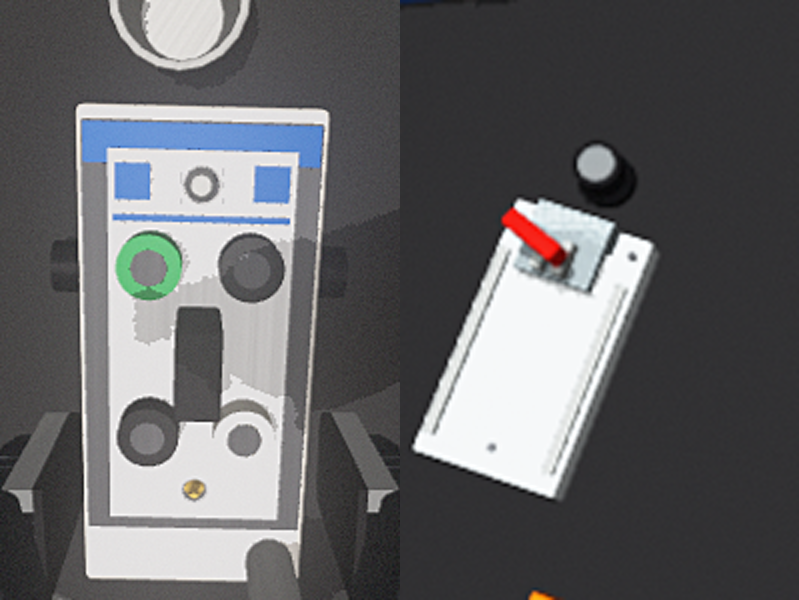

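Both pins show through their holes, the carrier lies parallel on the stage, and the plunger is still turned and raised. The cup appears at the same place as before. I'm handing the job in.

```bash
python3 - <<'E'
from h import *
print(workorder.close_job(), robot.current_time_s())
E
```

```text
the job is handed in; nothing more can be done
the job is handed in; nothing more can be done
```

The carrier is on the microscope stage with both pins engaged, and the job was handed in at about 30 s of the 59 s limit. It reports no verdict.

- **Plunger:** I lifted the red plunger about 17.5 mm, turned it 70°, let it down and released it. The last top picture still shows it turned and raised.
- **Carrier:** I gripped it by the black rib, slid it 44 mm clear of the bracket and lifted it. It met the stage contact at the computed home height (gripper TCP at z = 0.0824 m).
- **Seating:** I wiggled it under about 5 N, and the height did not change. After I let go, the wrist view showed the round pin central in the large hole, the brass pin in the small hole, and the plate parallel to the stage.
- **Bottle, jar and loupe:** they are within 1–2 px of their first positions.
- **Cup:** the network's last cup detection failed because it reported the stage instead. The wrist pictures taken before and after show the cup in the same place, to within a few pixels by eye.
- **Measurements that disagreed:** the first pin spacing came out as 145.8 mm instead of 150 mm, because of the oblique view of the brass pin. I used the round pin and the line direction instead. A look through the hole showed about 1 mm of error, which I corrected before lowering.

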